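# Set-screw collar onto the spindle flat

## Robot

A 6-joint arm with a two-finger parallel gripper is mounted at the origin on a cart in front of the work surface, level with it; the furniture and walls round the work are solid. World frame = base frame: x ahead of the robot, y to its left, z up, the work surface at z = 0. Lengths are in m, angles in rad, forces in N, time in s.
With the tool pointing down it reaches from about 0.35 to 0.775 m from the base axis. Payload 5.5 kg.
Tool frame: the origin (TCP) lies on the centre line of the jaws, within the pads' length; the fingertips stand 8 mm ahead of it and the grasp point (between the pads) lies 11 mm behind it; z points along the fingers, y is the direction in which the jaws open and shut (so a half turn about z gives the same grasp; the last joint's range is limited). The gripper opens to 85 mm and grips with 20 to 120 N. Pads are 22 mm wide; open, the fingers measure 114 mm over their backs; the gripper's body (76 mm by 85 mm) begins 54 mm behind the grasp point. The pads swing forward as they close: fully open they stand 13 mm farther back than shut.
Start: joints at [-1.358, 0.313, 0.046, 1.304, 0, 1.431], TCP at [0.199, -0.54, 0.202] pointing down, gripper open.
Joint ranges: [-2.76, 2.76], [-0.86, 1.69], [-1.03, 1.26], [-2.2, 2.34], [-1.47, 1.5], [-3.14, 3.14]. Speed limits (rad/s): [2.57, 2.57, 3.14, 3.14, 3.14, 3.14].

## Interface

Orientations are given as a unit quaternion [w, x, y, z].
In Python, from workcell import env gives the robot as it stands. The module is installed in compiled form; this text tells all that it offers.
- The arm moves only by the tool play_rows, never from a script. Its argument "steps" is a list of rows, each an object with "claw": the closure in counts, from 0 (fully open) to 255 (shut); "dp": the shift along the tool's x, y, z in m, a list of three; "angular": the turn, a rotation vector about the tool's x, y, z in degrees, a list of three. In form: [{"claw": claw, "dp": [dx, dy, dz], "angular": [wx, wy, wz]}, ...]. A call has exactly 8 rows; each row shifts and turns the commanded pose from where the row before left it, along the tool's axes as they then stand; what a row does not reach is not made up. A row lasts 1/12 s, in which the tool goes at most 41.7 mm and 7.16 degrees, less where a joint would pass 70% of its speed; a pose out of reach is approached as far as the arm can. A call is refused whole if a number of a shift passes 0.0417 or a number of a turn 7.16, either way. A call with a gripper value outside its range is refused whole. The fingers move at their own pace and stop on an object; "force" is the grip in N (left out, the last holds). Time passes only in rows, so rows that do not move let the fingers close, or fill a call up. It gives the time, the measured TCP pose, the force and the opening at its end, in the units of the state.
- env.get_state(): the state, without advancing time (a new reading comes with each control period).
- env.read_camera(name): name is "scene" or "top" or "wrist"; returns (picture, depth): 384x512x3 uint8, red, green, blue; 384x512 float32, m along the optical axis (not along the pixel's ray), 0 where there is no reading.
- env.calibration(name): a dict with "fx", "fy", "cx", "cy" (pixels), "world_from_camera" (4x4, takes a point from camera to world coordinates); the wrist camera has in their place "hand_eye" (4x4, takes a point from camera to tool coordinates, whose origin is the TCP and whose axes are the flange's). Camera axes: x right, y down, z forward; pixel columns grow to the right and rows downward; lengths in m; the calibration is good to about 2 mm. A picture is of the moment at which its call begins: read the wrist's pose just before it. calibration takes no time and is no camera call.
- env.hand_in(): hands the job in, once; it reports no verdict.
The state is a dict: "clock": time; "joint_pos": joint angles; "qvel": joint speeds; "tau": joint torques, N m; "tcp_pos": TCP position; "orientation": TCP orientation; "wrist_force": force on the tool from outside, world axes, zero at the start; "ft_torque": the same for the moment, N m; "finger_gap": finger opening in m.
Only numpy, scipy, OpenCV 4.12 (cv2) and the standard library are available. Lean on these libraries where they do the work, as an engineer would, in place of code of your own. Each camera call takes 0.05 s, during which the arm holds its last target. There are 200 camera calls.

## Task

First turn the upright steel spindle with the fingers until you feel that the flat ground on its side faces the key-guide bracket of its stand. Then slide the collar that has the set screw (not the plain spacer ring) down over the spindle with its screw pointing at the bracket, and finish while still holding the collar in the fingers, level, with the screw at the height of the guide hole and so on the flat; do not lower it onto the shoulder and do not let go, as the key comes next. Leave the spacer, the pot of pins, the brass dish and the punch where they are.

Things in the scene. Friction and masses are not known exactly. Their poses are not given: they have to be found in the camera images.
- stand: Grey cast spindle stand, fixed to the bench (a different place and yaw each time). Origin: centre of the foot's underside, on the spindle axis; z up; its x axis points away from the bracket. Round foot 84 mm dia and 26 mm high, bearing boss 40 mm dia up to z = 40 mm. On the -x side a low arm (12 mm high, 24 mm wide) leads to the upright key-guide bracket: a plate 8 mm thick (x = -74 to -66 mm), 24 mm wide, top at z = 90 mm, with an 8 mm hole at z = 76 mm
- guide_hole (a point): centre of the key-guide hole in the bracket, 70 mm from the spindle axis and 76 mm above the bench; the hole's axis runs along the stand's x
- spindle_axis (a point): point of the spindle axis level with the guide hole, 76 mm above the bench
- spindle (a joint): angle of the spindle about its upright axis, counter-clockwise from above, rad; 0: flat faces the bracket (the stand's -x). Starts 0.6 to 2.2; turns freely beyond 0 both ways, stays where it is left (friction about 0.03 N m, no spring, no detent)
- flat_mid (a point): middle of the flat, on its surface, 4 mm from the spindle axis and 76 mm above the bench. The spindle is bright steel, 16 mm dia, with one flat along its whole free length: D-section, 12 mm from the flat to the round back (centre of that grip 2 mm behind the axis, away from the flat), 16 mm across the round sides. A dark shoulder 26 mm dia reaches up to z = 50 mm, the D runs from there to the tip at z = 110 mm; the last 8 mm taper to 9 mm dia
- collar: loose steel collar, 90 g, standing upright on the bench: 36 mm dia, 22 mm high, round bore 19 mm through it, two parallel wrench flats on its sides (at y = -15 and +15 mm, 30 mm apart, good to grip). Origin: centre of its underside; z up along the bore; set screw on the -x side. The screw's 5 mm dog point stands into the bore to 5.5 mm from the axis, at mid-height (z = 11 mm), so the collar only goes down the spindle when the screw is within about 0.4 rad of the flat
- screw_head (a point): outer end of the dark set screw head (9 mm dia), 22.5 mm from the collar's axis along the collar's -x, 11 mm above its underside; the head stands 5 mm proud of the collar
- spacer: plain round steel spacer ring without a screw or flats, 34 mm dia, 22 mm high, bore 19 mm; not wanted. Origin: centre of the underside. It and the collar swap places
- pin_pot: clear pot of steel pins, 37 mm dia, 42 mm high, bystander; origin: centre of the underside
- brass_dish: shallow brass dish, 55 mm dia, 14 mm high, bystander; origin: centre of the underside
- punch: steel punch, 64 mm long along its y, 7 mm thick, bystander; origin: centre of the underside
Mind the look-alikes: they are no part of the job. Leave any turquoise look-alike of the collar alone.

How it is judged:
By the outcome, as a careful person would: the job done as asked, in the order asked, and still so for the second after the job is handed in, while the arm keeps its last pose, push and grip.
It also fails if it takes over 61 s, if anything falls off the work surface, if the arm or the gripper's body presses on something with over 40 N, if the wrist force passes 120 N, or if a joint passes its speed limit or range.

## Working session

There is one attempt and no reset: what is moved stays moved. The work goes in short steps, Python scripts to look and compute and a tool call to move; the robot and the scene stay as the last step left them, time stands still between calls to the robot, and variables do not carry over. Pictures are saved under pics/ and viewed, about 8 in all and at most 12, crops included, and the job is handed in when it is done.

Besides the shell and the picture viewer there is one more tool, called after "Request:" as name([rows], argument=value, ...), one row to a line, values as JSON. play_rows: Moves the arm, as the interface text tells. Its arguments: {"type":"object","properties":{"steps":{"type":"array","items":{"type":"object","properties":{"claw":{"type":"number"},"dp":{"type":"array","items":{"type":"number"}},"angular":{"type":"array","items":{"type":"number"}}}}},"force":{"type":"number"}},"required":["steps"]}

```bash
mkdir -p pics
cat > h.py <<'E'
import numpy as np, cv2
from workcell import env
from scipy.spatial.transform import Rotation as R
def T_tool(s):
    q=s["orientation"];T=np.eye(4);T[:3,:3]=R.from_quat([q[1],q[2],q[3],q[0]]).as_matrix();T[:3,3]=s["tcp_pos"];return T
def cam(name,s=None):
    c=env.calibration(name)
    W=np.array(c["world_from_camera"]) if name!="wrist" else T_tool(s)@np.array(c["hand_eye"])
    return c,W
def shot(name):
    s=env.get_state();im,d=env.read_camera(name);c,W=cam(name,s);return im,d,c,W
def plane(c,W,u,v,z):
    r=W[:3,:3]@np.array([(u-c["cx"])/c["fx"],(v-c["cy"])/c["fy"],1]);return W[:3,3]+r*(z-W[2,3])/r[2]
def cloud(d,c,W):
    v,u=np.mgrid[:d.shape[0],:d.shape[1]];P=np.stack([(u-c["cx"])/c["fx"]*d,(v-c["cy"])/c["fy"]*d,d],-1);return P@W[:3,:3].T+W[:3,3]
def save(im,f): cv2.imwrite(f,im[...,::-1])
E
python3 - <<'E'
from h import *
s=env.get_state();print(s)
for n in("top","scene"):
    im,d,c,W=shot(n);save(im,f"pics/{n}0.png");np.savez(n+"0.npz",im=im,d=d);print(n,c["fx"],W.round(3).tolist())
print(env.calibration("wrist"))
a=cv2.imread("pics/top0.png");cv2.imwrite("pics/top0b.png",cv2.resize(a,(800,600),interpolation=cv2.INTER_CUBIC))
E
```

```text
{'clock': 0.0, 'joint_pos': array([-1.35759544e+00,  3.14027150e-01,  4.49944764e-02,  1.30359640e+00,
        1.60712534e-05,  1.43121295e+00]), 'qvel': array([ 1.58937103e-03, -3.70809886e-06,  3.74832951e-04, -8.77952868e-04,
       -2.62184022e-03,  6.71688246e-04]), 'tau': array([-1.42225759e-03, -4.80629826e+01,  2.98531258e+01,  1.94024836e-02,
       -1.37001266e-04, -6.52735039e-07]), 'tcp_pos': array([ 0.19855587, -0.5390393 ,  0.20110004]), 'orientation': array([-9.16047111e-04,  9.84482791e-01,  1.75478756e-01, -2.56927196e-05]), 'wrist_force': array([-0.3888646 , -0.13300512,  0.22575877]), 'ft_torque': array([-0.02971559, -0.04238425, -0.04104419]), 'finger_gap': 0.08584152390996354}
top 478.9251167605754 [[-0.071, -0.976, 0.208, 0.338], [-0.997, 0.07, -0.015, -0.025], [0.0, -0.209, -0.978, 0.984], [0.0, 0.0, 0.0, 1.0]]
scene 367.74044888729185 [[-0.823, -0.289, 0.489, 0.102], [-0.568, 0.431, -0.701, 0.609], [-0.008, -0.855, -0.519, 0.52], [0.0, 0.0, 0.0, 1.0]]
{'fx': 312.9402070307649, 'fy': 312.9402070307649, 'cx': 259.5609616930624, 'cy': 194.36008516502088, 'hand_eye': array([[ 5.93746921e-05, -9.56228456e-01, -2.92621149e-01,
         7.44536410e-02],
       [ 9.99999336e-01,  3.93555635e-04, -1.08315631e-03,
        -6.36278603e-04],
       [ 1.15090759e-03, -2.92620891e-01,  9.56227844e-01,
        -1.72836462e-01],
       [ 0.00000000e+00,  0.00000000e+00,  0.00000000e+00,
         1.00000000e+00]])}
```

View pics/top0b.png

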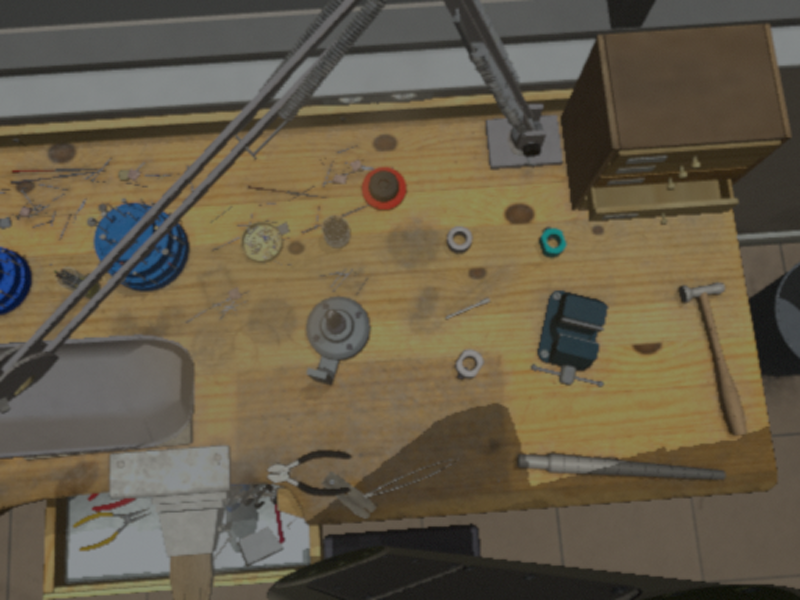

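View pics/scene0.png

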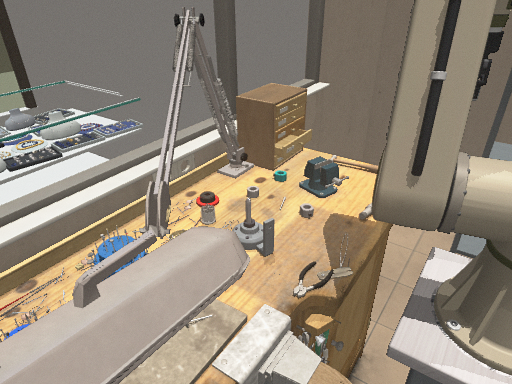

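The top view shows the stand at about (337,328), with its bracket at (322,370). The two rings are at (459,240) and (468,364), and the turquoise look-alike at (552,241). Next I'll measure these and zoom in.

Run:
```python
from h import *
z=np.load("top0.npz");im,d=z["im"],z["d"];c,W=cam("top");k=512/800
P=cloud(d,c,W)
for n,u,v,h in(("ringA",459,240,.022),("ringB",468,364,.022),("tip",336,313,.11),("foot",338,328,.026),("brk",322,370,.09),("pot",336,232,.042),("dish",263,242,.014),("red",384,186,.03),("vise",573,330,.05)):
    print(n,plane(c,W,u*k,v*k,h).round(3), P[int(v*k),int(u*k)].round(3))
# lamp heights
m=(P[...,2]>.13)&(d>0)&(P[...,0]<.9)&(P[...,1]>-.6)&(P[...,1]<.6)
for y in np.arange(-.5,.5,.1):
    q=P[m&(abs(P[...,1]-y)<.05)];print(round(y,1),q.min(0).round(2) if len(q) else None,q.max(0).round(2) if len(q) else None)
def crop(x,y,w,s): return cv2.resize(im[y-w:y+w,x-w:x+w],(s,s),interpolation=cv2.INTER_CUBIC)
A=crop(int(459*k),int(240*k),16,260);B=crop(int(468*k),int(364*k),16,260);C=crop(int(337*k),int(335*k),38,520)
save(np.hstack([np.vstack([A,B]),C]),"pics/crop1.png")
```

```text
ringA [ 0.611 -0.115  0.022] [ 0.62  -0.116 -0.004]
ringB [ 0.445 -0.112  0.022] [ 0.449 -0.113  0.001]
tip [0.507 0.047 0.11 ] [0.508 0.047 0.106]
foot [0.503 0.052 0.026] [0.501 0.051 0.05 ]
brk [0.443 0.069 0.09 ] [0.454 0.077 0.012]
pot [0.628 0.047 0.042] [0.633 0.048 0.03 ]
dish [0.63  0.148 0.014] [0.636 0.151 0.   ]
red [ 0.691 -0.02   0.03 ] [ 0.696 -0.018  0.018]
vise [ 0.475 -0.246  0.05 ] [ 0.478 -0.248  0.036]
-0.5 [ 0.64 -0.55  0.13] [ 0.87 -0.45  0.22]
-0.4 [ 0.63 -0.45  0.13] [ 0.88 -0.35  0.22]
-0.3 [ 0.64 -0.35  0.13] [ 0.89 -0.25  0.22]
-0.2 [ 0.29 -0.25  0.13] [ 0.89 -0.15  0.72]
-0.1 [ 0.26 -0.15  0.13] [ 0.89 -0.05  0.74]
-0.0 [ 0.24 -0.05  0.13] [0.89 0.05 0.57]
0.1 [0.22 0.05 0.13] [0.89 0.15 0.41]
0.2 [0.37 0.15 0.13] [0.89 0.25 0.37]
0.3 [0.36 0.25 0.13] [0.89 0.35 0.33]
0.4 [0.36 0.35 0.13] [0.89 0.45 0.28]
```

View pics/crop1.png

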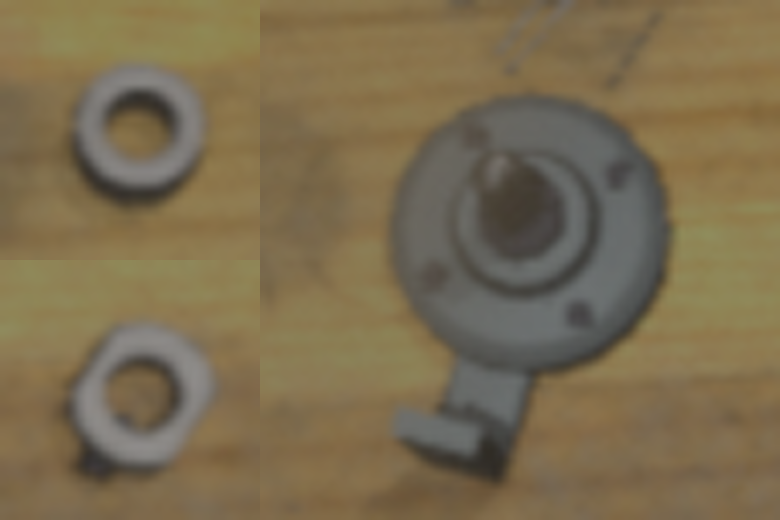

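Ring B, the lower one at (468,364), has the flats and the dark screw at its lower left, so it is the collar. Ring A is the plain spacer. Next I'll check overhead clearance and fit the stand yaw from the depth.

Run:
```python
from h import *
z=np.load("top0.npz");im,d=z["im"],z["d"];c,W=cam("top");P=cloud(d,c,W)
q=np.load("scene0.npz");cs,Ws=cam("scene");Q=cloud(q["d"],cs,Ws)
for n,p in(("top",P[d>0]),("scene",Q[q["d"]>0])):
    near=p[(abs(p[:,0]-.5)<.25)&(abs(p[:,1]-.0)<.3)&(p[:,2]>.125)]
    H,_,_=np.histogram2d(near[:,0],near[:,1],bins=[5,6],range=[[.25,.75],[-.3,.3]])
    print(n,len(near));print(H.astype(int))
    for x in np.arange(.3,.75,.1):
        print([ (lambda r:round(float(r.min()),2) if len(r) else 0)(near[(abs(near[:,0]-x)<.05)&(abs(near[:,1]-y)<.05),2]) for y in np.arange(-.25,.3,.1)])
    r=p[(p[:,2]>.08)&(p[:,2]<.095)&(np.hypot(p[:,0]-.505,p[:,1]-.05)<.09)&(np.hypot(p[:,0]-.505,p[:,1]-.05)>.03)]
    print("brk",len(r),r.mean(0) if len(r) else 0)
    r=p[(p[:,2]>.02)&(p[:,2]<.03)&(np.hypot(p[:,0]-.505,p[:,1]-.05)<.05)]
    print("foot",len(r),(r.min(0)+r.max(0))/2 if len(r) else 0,r.max(0)-r.min(0))
g=plane(c,W,*[v*512/800 for v in(322,370)],.09)
# pixel of bracket top centre from crop: crop origin/scale
k=76/520;x0,y0=int(337*.64)-38,int(335*.64)-38
for n,u,v,h in(("brktop",436-260,438,.09),("tip",497-260,172,.11),("footc",532-260,225,.026)): print(n,plane(c,W,x0+u*k,y0+v*k,h).round(4))
```

```text
top 17294
[[   0 1909 3402  284    0    0]
 [   0    0    0    0    0 2780]
 [   0    0    0    0   23 2065]
 [ 266    0    0  771 1289   13]
 [1521 1045  477 1449    0    0]]
[0, 0.54, 0.22, 0.21, 0, 0]
[0, 0, 0, 0, 0, 0.13]
[0, 0, 0, 0, 0.3, 0.13]
[0.13, 0, 0, 0.34, 0.3, 0.31]
[0.13, 0.13, 0.35, 0.36, 0, 0]
brk 62 [0.43947632 0.07539507 0.0887956 ]
foot 850 [0.50580888 0.05296885 0.02498807] [0.08111953 0.08178579 0.00996456]
scene 5990
[[   0    0    2   10    0    0]
 [   0    0    0    0    0 1705]
 [   0    0    0    0    3  759]
 [  73    0    0  219  429   14]
 [ 953  689  596  538    0    0]]
[0, 0, 0.49, 0.47, 0, 0]
[0, 0, 0, 0, 0, 0.13]
[0, 0, 0, 0, 0.3, 0.15]
[0.13, 0, 0, 0.34, 0.3, 0.31]
[0.13, 0.13, 0.34, 0.36, 0, 0]
brk 66 [0.4408083  0.07880792 0.08629825]
foot 325 [0.50649083 0.05708574 0.02501463] [0.07977799 0.07707142 0.00994616]
brktop [0.4372 0.0753 0.09  ]
tip [0.5059 0.0532 0.11  ]
footc [0.5053 0.0512 0.026 ]
```

Request:
play_rows([
  {"claw":0,"dp":[0.028,-0.0255,0.0035],"angular":[0,0,0]},
  {"claw":0,"dp":[0.028,-0.0255,0.0035],"angular":[0,0,0]},
  {"claw":0,"dp":[0.028,-0.0255,0.0035],"angular":[0,0,0]},
  {"claw":0,"dp":[0.028,-0.0255,0.0035],"angular":[0,0,0]},
  {"claw":0,"dp":[0.028,-0.0255,0.0035],"angular":[0,0,0]},
  {"claw":0,"dp":[0.028,-0.0255,0.0035],"angular":[0,0,0]},
  {"claw":0,"dp":[0.028,-0.0255,0.0035],"angular":[0,0,0]},
  {"claw":0,"dp":[0.028,-0.0255,0.0035],"angular":[0,0,0]},
], force=30)

```text
clock: 0.77
tcp_pos: [0.3386, -0.2689, 0.1736]
orientation: [-0.0, 0.985, 0.175, -0.0]
wrist_force: [1.3, -0.5, -0.4]
finger_gap: 0.0857
```

Request:
play_rows([
  {"claw":0,"dp":[0.028,-0.0255,0.0035],"angular":[0,0,0]},
  {"claw":0,"dp":[0.028,-0.0255,0.0035],"angular":[0,0,0]},
  {"claw":0,"dp":[0.028,-0.0255,0.0035],"angular":[0,0,0]},
  {"claw":0,"dp":[0.028,-0.0255,0.0035],"angular":[0,0,0]},
  {"claw":0,"dp":[0.028,-0.0255,0.0035],"angular":[0,0,0]},
  {"claw":0,"dp":[0.028,-0.0255,0.0035],"angular":[0,0,0]},
  {"claw":0,"dp":[0.028,-0.0255,0.0035],"angular":[0,0,0]},
  {"claw":0,"dp":[0.028,-0.0255,0.0035],"angular":[0,0,0]},
])

```text
clock: 1.43
tcp_pos: [0.4783, 0.0, 0.1456]
orientation: [0.0, 0.984, 0.176, -0.0]
wrist_force: [0.5, -0.6, 0.6]
finger_gap: 0.0854
```

Request:
play_rows([
  {"claw":0,"dp":[0,0,0],"angular":[0,0,-7]},
  {"claw":0,"dp":[0,0,0],"angular":[0,0,-7]},
  {"claw":0,"dp":[0,0,0],"angular":[0,0,-7]},
  {"claw":0,"dp":[0,0,0],"angular":[0,0,-7]},
  {"claw":0,"dp":[0,0,0],"angular":[0,0,-7]},
  {"claw":0,"dp":[0,0,0],"angular":[0,0,-7]},
  {"claw":0,"dp":[0,0,0],"angular":[0,0,-7]},
  {"claw":0,"dp":[0,0,0],"angular":[0,0,-7]},
])

```text
clock: 2.1
tcp_pos: [0.4777, -0.0019, 0.1456]
orientation: [-0.0, 0.785, 0.62, -0.0]
wrist_force: [0.3, -0.1, -0.3]
finger_gap: 0.0855
```

Request:
play_rows([
  {"claw":0,"dp":[0,0,0],"angular":[0,0,-7]},
  {"claw":0,"dp":[0,0,0],"angular":[0,0,-7]},
  {"claw":0,"dp":[0,0,0],"angular":[0,0,-7]},
  {"claw":0,"dp":[0,0,0],"angular":[0,0,-7]},
  {"claw":0,"dp":[0,0,0],"angular":[0,0,-7]},
  {"claw":0,"dp":[0,0,0],"angular":[0,0,-7]},
  {"claw":0,"dp":[0,0,0],"angular":[0,0,-7]},
  {"claw":0,"dp":[0,0,0],"angular":[0,0,-7]},
])

```text
clock: 2.77
tcp_pos: [0.4777, -0.0019, 0.1456]
orientation: [-0.0, 0.402, 0.916, -0.0]
wrist_force: [-0.3, 0.4, 0.2]
finger_gap: 0.0856
```

Run:
```python
from h import *
im,d,c,W=shot("wrist");np.savez("w1.npz",im=im,d=d,W=W);print(W.round(4).tolist())
save(cv2.resize(im,(800,600),interpolation=cv2.INTER_CUBIC),"pics/w1.png")
```

```text
[[0.7365, 0.6468, 0.198, 0.4266], [0.6764, -0.7045, -0.2147, 0.0537], [0.0006, 0.2921, -0.9564, 0.3185], [0.0, 0.0, 0.0, 1.0]]
```

View pics/w1.png

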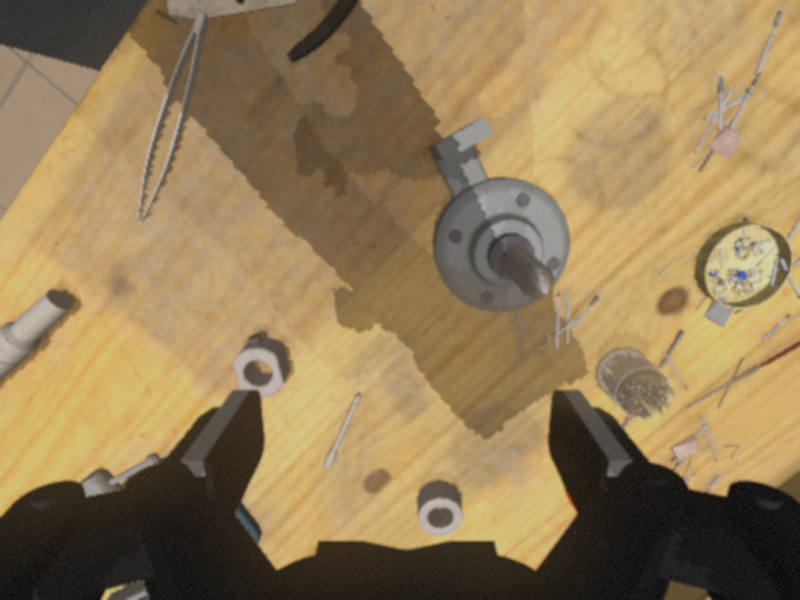

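The wrist view shows the spindle from (515,245) to (545,290), the bracket top at (470,132), and the collar at (262,370) with its screw at (256,340). Zooming in on the spindle and collar.

Run:
```python
from h import *
z=np.load("w1.npz");im,d,W=z["im"],z["d"],z["W"];c,_=cam("top");c=env.calibration("wrist");k=.64
def crop(x,y,w,s): return cv2.resize(im[y-w:y+w,x-w:x+w],(s,s),interpolation=cv2.INTER_CUBIC)
A=crop(int(530*k),int(262*k),30,400);B=crop(int(262*k),int(365*k),30,400)
A=cv2.convertScaleAbs(A,alpha=1.5,beta=10)
save(np.hstack([A,B]),"pics/crop2.png");print(int(530*k)-30,int(262*k)-30,int(262*k)-30,int(365*k)-30)
P=cloud(d,c,W);p=P[d>0]
for nm,lo,hi,r0,r1 in(("brk",.08,.095,.03,.09),("tip",.1,.115,0,.02),("foot",.02,.03,0,.05)):
    r=np.hypot(p[:,0]-.506,p[:,1]-.053);q=p[(p[:,2]>lo)&(p[:,2]<hi)&(r>=r0)&(r<r1)];print(nm,len(q),q.mean(0).round(4),((q.min(0)+q.max(0))/2).round(4))
q=p[(p[:,2]>.017)&(p[:,2]<.026)&(np.hypot(p[:,0]-.445,p[:,1]+.112)<.03)];print("collar",len(q),q.mean(0).round(4),((q.min(0)+q.max(0))/2).round(4),np.ptp(q,0))
```

```text
309 137 137 203
brk 439 [0.4409 0.0757 0.0909] [0.4409 0.0757 0.0868]
tip 342 [0.5061 0.054  0.1076] [0.5073 0.0534 0.1063]
foot 3669 [0.5004 0.0546 0.0266] [0.5067 0.0535 0.025 ]
collar 645 [ 0.4472 -0.1119  0.0221] [ 0.4479 -0.1135  0.0209] [0.0357338  0.03503417 0.00768349]
```

View pics/crop2.png

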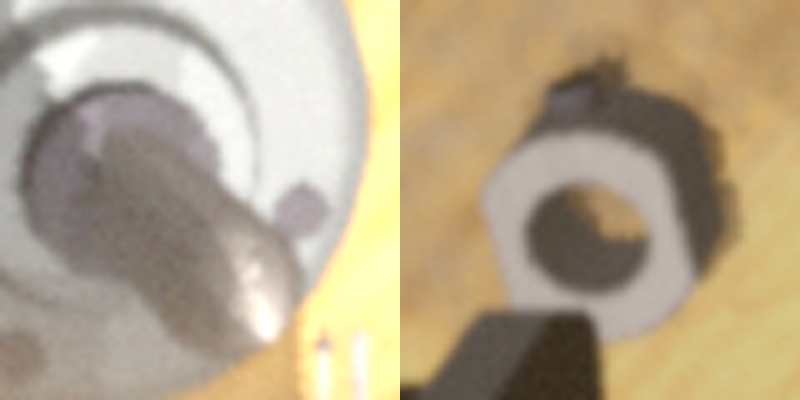

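Run:
```python
from h import *
z=np.load("w1.npz");im,d,W=z["im"],z["d"],z["W"];c=env.calibration("wrist")
P=cloud(d,c,W)
a=np.array([.5065,.0535]);dx=P[...,:2]-a;r=np.hypot(dx[...,0],dx[...,1]);th=np.degrees(np.arctan2(dx[...,1],dx[...,0]))%360
m=(P[...,2]>.056)&(P[...,2]<.1)&(r<.012)&(d>0)
for t in range(60,340,15):
    s=m&(abs(th-t)<7.5);print(t,s.sum(),(np.median(r[s])*1e3).round(1) if s.sum() else None)
# line fit directions: normals of D points
def px(x,y,ox,oy): return ox+x*.15-.5+.075, oy+y*.15-.5+.075
h=plane(c,W,*px(188,238,137,203),.022);s=plane(c,W,*px(175,95,137,203),.011)
print("collar",h.round(4),"screw",s.round(4),np.linalg.norm(s[:2]-h[:2]),np.degrees(np.arctan2(s[1]-h[1],s[0]-h[0])))
for e in(((82,205),(110,300)),((240,150),(295,262))):
    A,B=[plane(c,W,*px(*q,137,203),.022) for q in e];v=A-B;print("edge",np.degrees(np.arctan2(v[1],v[0])),np.linalg.norm(v))
q=(P[...,2]>.019)&(P[...,2]<.026)&(np.hypot(P[...,0]-h[0],P[...,1]-h[1])<.022)
pts=P[q][:,:2]-h[:2]
for an in range(100,200,5):
    n=np.array([-np.sin(np.radians(an)),np.cos(np.radians(an))]);t=pts@n;print(an,(np.percentile(t,[1,99])*1e3).round(1),end=";")
def pr(p): v=np.linalg.inv(W)@np.r_[p,1];return (v[0]/v[2]*c["fx"]+c["cx"]-309)/.15,(v[1]/v[2]*c["fy"]+c["cy"]-137)/.15
print([np.round(pr([*a,zz])) for zz in(.05,.102,.11)])
```

```text
60 0 None
75 0 None
90 2 7.6
105 11 7.5
120 24 7.3
135 28 7.2
150 44 7.1
165 38 5.7
180 26 4.6
195 23 3.8
210 14 3.6
225 19 3.5
240 18 3.9
255 26 4.5
270 48 6.1
285 21 7.9
300 0 None
315 0 None
330 0 None
collar [ 0.4479 -0.1142  0.022 ] screw [ 0.4321 -0.1022  0.011 ] 0.01979775767798401 142.7577059202293
edge 142.0911055922234 0.016406012557539804
edge 153.08539503809118 0.020082754521073796
100 [-17.1  16.6];105 [-17.   16.5];110 [-17.   16.3];115 [-16.8  16. ];120 [-16.6  15.6];125 [-16.2  15.2];130 [-15.7  15. ];135 [-15.4  14.7];140 [-15.2  14.5];145 [-15.2  14.5];150 [-15.6  14.5];155 [-16.1  14.9];160 [-16.4  15.2];165 [-16.9  15.4];170 [-17.2  15.4];175 [-17.5  15.5];180 [-17.6  15.3];185 [-17.6  15. ];190 [-17.7  15.1];195 [-17.7  14.8];[array([118., 179.]), array([219., 275.]), array([238., 294.])]
```

Request:
play_rows([
  {"claw":60,"dp":[0.0071,0.0202,0],"angular":[0,0,0.9]},
  {"claw":60,"dp":[0.0071,0.0202,0],"angular":[0,0,0.9]},
  {"claw":60,"dp":[0.0071,0.0202,0],"angular":[0,0,0.8]},
  {"claw":60,"dp":[0,0,0.016],"angular":[0,0,0]},
  {"claw":60,"dp":[0,0,0.016],"angular":[0,0,0]},
  {"claw":60,"dp":[0,0,0.016],"angular":[0,0,0]},
  {"claw":60,"dp":[0,0,0.016],"angular":[0,0,0]},
  {"claw":60,"dp":[0,0,0.004],"angular":[0,0,0]},
], force=30)

```text
clock: 3.48
tcp_pos: [0.5074, 0.0542, 0.0753]
orientation: [-0.002, 0.427, 0.904, -0.001]
wrist_force: [-0.3, -0.5, 0.1]
finger_gap: 0.0653
```

Request:
play_rows([
  {"claw":255,"dp":[0,0,0],"angular":[0,0,0]},
  {"claw":255,"dp":[0,0,0],"angular":[0,0,0]},
  {"claw":255,"dp":[0,0,0],"angular":[0,0,0]},
  {"claw":255,"dp":[0,0,0],"angular":[0,0,0]},
  {"claw":255,"dp":[0,0,0],"angular":[0,0,0]},
  {"claw":255,"dp":[0,0,0],"angular":[0,0,0]},
  {"claw":255,"dp":[0,0,0],"angular":[0,0,0]},
  {"claw":255,"dp":[0,0,0],"angular":[0,0,0]},
])

```text
clock: 4.15
tcp_pos: [0.509, 0.0529, 0.0788]
orientation: [0.0, 0.426, 0.905, -0.001]
wrist_force: [-3.4, -4.0, 3.6]
finger_gap: 0.0043
```

Request:
play_rows([
  {"claw":255,"dp":[0,0,0],"angular":[0,0,0]},
  {"claw":255,"dp":[0,0,0],"angular":[0,0,0]},
  {"claw":255,"dp":[0,0,0],"angular":[0,0,0]},
  {"claw":255,"dp":[0,0,0],"angular":[0,0,0]},
  {"claw":255,"dp":[0,0,0],"angular":[0,0,0]},
  {"claw":255,"dp":[0,0,0],"angular":[0,0,0]},
  {"claw":255,"dp":[0,0,0],"angular":[0,0,0]},
  {"claw":255,"dp":[0,0,0],"angular":[0,0,0]},
])

```text
clock: 4.82
tcp_pos: [0.509, 0.0529, 0.0788]
orientation: [0.0, 0.426, 0.905, -0.001]
wrist_force: [-3.6, -3.9, 3.5]
finger_gap: 0.0045
```

Run:
```python
from h import *
s=env.get_state();print(s["finger_gap"],s["tcp_pos"],s["wrist_force"],s["ft_torque"])
im,d,c,W=shot("wrist");np.savez("w2.npz",im=im,d=d,W=W)
save(cv2.resize(im[130:],(800,397),interpolation=cv2.INTER_CUBIC),"pics/w2.png")
```

```text
0.004455066395565245 [0.5090224  0.05288787 0.07881862] [-3.56626881 -3.91112653  3.50811385] [-0.84968964  0.74641671 -0.00561492]
```

View pics/w2.png

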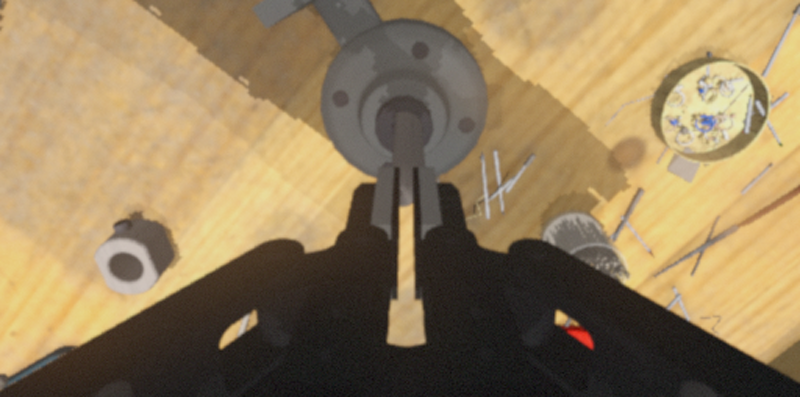

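The jaws stopped at 4.5 mm rather than 12 to 16 mm. In the view the spindle (405,140) runs under the pads, which are at (375–440,165–230). I'll use the depth, in the tool frame, to see how it is held.

Run:
```python
from h import *
z=np.load("w2.npz");d=z["d"];c=env.calibration("wrist");P=cloud(d,c,np.array(c["hand_eye"]))*1e3
for zz in range(-40,45,4):
    r=""
    for y0 in range(-18,19,4):
        m=(abs(P[...,2]-zz)<2)&(abs(P[...,1]-y0)<2)&(d>0)&(abs(P[...,0])<60)
        r+=f"{P[...,0][m].max():6.0f}({m.sum():2d})" if m.any() else "     .    "
    print(zz,r)
```

```text
-40      .         9(25)    12(30)    12(30)    12(40)    12(45)    13(31)    12(28)     8(25)     .    
-36      .         8( 7)    12( 9)    12(32)    12(21)    12(19)    13(31)    12(13)     8( 6)     .    
-32      .         .        12( 1)    11( 1)    11(83)    11(70)    11( 1)     .         .         .    
-28      .         .         .         .         9(27)     9(29)     .         .         .         .    
-24      .         .         .         9( 4)    10(34)     9(30)     7( 1)     .         .         .    
-20      .         .         .         9( 5)    10(25)     9(27)     7( 8)     .         .         .    
-16      .         .         .         9( 5)    10(17)     9(18)     7(13)     .         .         .    
-12      .         .         .         9( 5)    10(20)     9(21)     7(13)     .         .         .    
-8      .         .         .         9( 3)    10(20)    10(18)     8(12)     .         .         .    
-4      .         .         .         9( 2)    10(15)    10(17)     7(11)     .         .         .    
0      .         .         .         9( 2)    10(20)
[... 495 characters left out ...]
        9( 1)    10(11)     9(12)     7( 7)     .         .         .    
24      .         .         .        12( 2)    10(12)     9( 8)     7( 8)     .         .         .    
28      .         7(30)    11(141)    14(148)    14(50)    14(55)    13(86)    10(81)     .         .    
32      .         8( 3)    12( 8)    14( 8)    14(11)    14(10)    13( 9)     9( 7)     .         .    
36     13(64)    17(76)    20(57)    20(41)    21(43)    21(42)    20(38)    18(72)    16(98)     6(26)
40     14(91)    18(107)    21(64)    22(43)    22(39)    22(43)    21(38)    20(81)    17(96)    13(68)
44     17(19)    20(15)    21(13)    22(11)    23(13)    22(13)    22(11)    20(12)    17(12)    14(16)
```

Run:
```python
from h import *
im,d,c,W=shot("scene");P=cloud(d,c,W)
def pr(p): v=np.linalg.inv(W)@np.r_[p,1];return v[0]/v[2]*c["fx"]+c["cx"],v[1]/v[2]*c["fy"]+c["cy"]
print([np.round(pr([.507,.0535,z])) for z in(.05,.07,.11,.15)])
u,v=map(int,pr([.507,.0535,.09]))
cr=im[v-60:v+40,u-60:u+60];save(cv2.resize(cr,(720,600),interpolation=cv2.INTER_CUBIC),"pics/s2.png");print(u-60,v-60)
```

```text
[array([249., 221.]), array([249., 213.]), array([249., 198.]), array([249., 182.])]
189 145
```

View pics/s2.png

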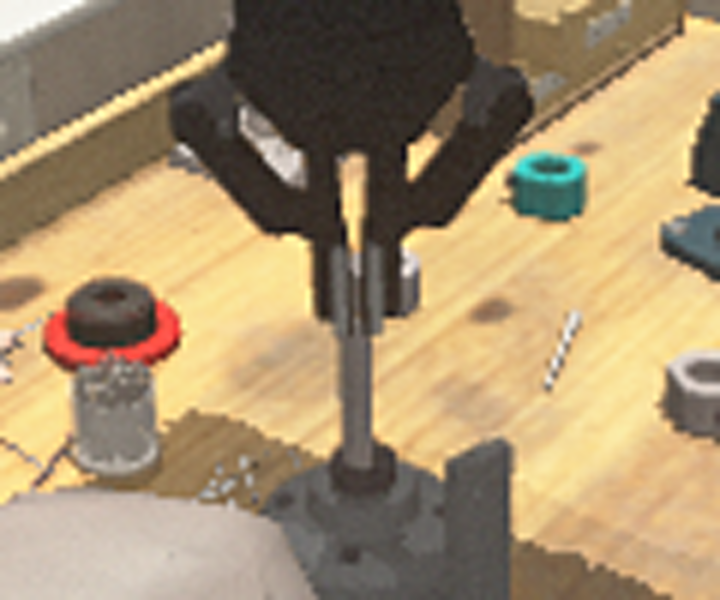

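The scene view confirms that the pads (tips at row 330) only touch the spindle's tip. The real fingertips are therefore about 30 mm behind the reported TCP. I'll open, go 35 mm lower and grip again.

Request:
play_rows([
  {"claw":100,"dp":[0,0,0],"angular":[0,0,0]},
  {"claw":100,"dp":[0,0,0],"angular":[0,0,0]},
  {"claw":100,"dp":[0,0,0],"angular":[0,0,0]},
  {"claw":100,"dp":[0,0,0.005],"angular":[0,0,0]},
  {"claw":100,"dp":[0,0,0.01],"angular":[0,0,0]},
  {"claw":100,"dp":[0,0,0.01],"angular":[0,0,0]},
  {"claw":100,"dp":[0,0,0.009],"angular":[0,0,0]},
  {"claw":100,"dp":[0,0,0],"angular":[0,0,0]},
])

```text
clock: 5.58
tcp_pos: [0.5074, 0.0542, 0.0411]
orientation: [-0.002, 0.426, 0.905, -0.001]
wrist_force: [-0.8, 0.4, -0.7]
finger_gap: 0.0519
```

Request:
play_rows([
  {"claw":255,"dp":[0,0,0],"angular":[0,0,0]},
  {"claw":255,"dp":[0,0,0],"angular":[0,0,0]},
  {"claw":255,"dp":[0,0,0],"angular":[0,0,0]},
  {"claw":255,"dp":[0,0,0],"angular":[0,0,0]},
  {"claw":255,"dp":[0,0,0],"angular":[0,0,0]},
  {"claw":255,"dp":[0,0,0],"angular":[0,0,0]},
  {"claw":255,"dp":[0,0,0],"angular":[0,0,0]},
  {"claw":255,"dp":[0,0,0],"angular":[0,0,0]},
])

```text
clock: 6.25
tcp_pos: [0.5096, 0.0535, 0.0444]
orientation: [0.0, 0.426, 0.905, -0.0]
wrist_force: [-2.5, -5.3, 5.4]
finger_gap: 0.0113
```

Gap is 11.3 mm, so the pads are on the flat. Its normal is at 219.6°, matching the depth estimate of about 220°. I'll turn 58.3° clockwise so it faces the bracket at 161.3°.

Request:
play_rows([
  {"claw":255,"dp":[-0.0002,0,0],"angular":[0,0,3.5]},
  {"claw":255,"dp":[-0.0002,0,0],"angular":[0,0,5]},
  {"claw":255,"dp":[-0.0002,0,0],"angular":[0,0,5]},
  {"claw":255,"dp":[-0.0002,0,0],"angular":[0,0,5]},
  {"claw":255,"dp":[-0.0002,0,0],"angular":[0,0,5]},
  {"claw":255,"dp":[-0.0002,0,0],"angular":[0,0,5]},
  {"claw":255,"dp":[-0.0002,0,0],"angular":[0,0,5]},
  {"claw":255,"dp":[-0.0002,0,0],"angular":[0,0,5]},
], force=40)

```text
clock: 6.92
tcp_pos: [0.5097, 0.0522, 0.0444]
orientation: [0.0, 0.702, 0.712, -0.001]
wrist_force: [-3.5, -3.0, 5.5]
finger_gap: 0.0109
```

Request:
play_rows([
  {"claw":255,"dp":[-0.0002,0,0],"angular":[0,0,5]},
  {"claw":255,"dp":[0,0,0],"angular":[0,0,5]},
  {"claw":255,"dp":[0,0,0],"angular":[0,0,5]},
  {"claw":255,"dp":[0,0,0],"angular":[0,0,4.8]},
  {"claw":255,"dp":[0,0,0],"angular":[0,0,0]},
  {"claw":255,"dp":[0,0,0],"angular":[0,0,0]},
  {"claw":255,"dp":[0,0,0],"angular":[0,0,0]},
  {"claw":255,"dp":[0,0,0],"angular":[0,0,0]},
])

```text
clock: 7.58
tcp_pos: [0.5094, 0.0515, 0.0444]
orientation: [0.0, 0.813, 0.583, -0.001]
wrist_force: [-4.4, -5.4, 5.8]
finger_gap: 0.0108
```

Run:
```python
from h import *
s=env.get_state();x=T_tool(s)[:3,0];print(np.degrees(np.arctan2(x[1],x[0])),s["tcp_pos"],s["wrist_force"],s["ft_torque"],s["finger_gap"],np.degrees(s["joint_pos"]).round(1))
```

```text
71.2800462088078 [0.50944728 0.05153553 0.04438944] [-4.41487849 -5.43844107  5.81733831] [-1.03835096  0.78520217 -0.02203199] 0.010824823156825068 [-3.100e+00  1.720e+01 -2.180e+01  5.110e+01 -1.000e-01  1.056e+02]
```

Request:
play_rows([
  {"claw":130,"dp":[0,0,0],"angular":[0,0,0]},
  {"claw":130,"dp":[0,0,0],"angular":[0,0,0]},
  {"claw":130,"dp":[0,0,0],"angular":[0,0,0]},
  {"claw":130,"dp":[0,0,-0.015],"angular":[0,0,0]},
  {"claw":130,"dp":[0,0,-0.022],"angular":[0,0,0]},
  {"claw":130,"dp":[0,0,-0.024],"angular":[0,0,0]},
  {"claw":130,"dp":[0,0,-0.024],"angular":[0,0,0]},
  {"claw":130,"dp":[0,0,-0.02],"angular":[0,0,0]},
])

```text
clock: 8.25
tcp_pos: [0.5108, 0.0529, 0.1505]
orientation: [0.0, 0.812, 0.583, 0.001]
wrist_force: [-0.3, 0.5, -0.1]
finger_gap: 0.0419
```

Request:
play_rows([
  {"claw":100,"dp":[-0.0222,-0.0004,0],"angular":[0,0,0]},
  {"claw":100,"dp":[-0.0222,-0.0004,0],"angular":[0,0,0]},
  {"claw":100,"dp":[-0.0222,-0.0004,0],"angular":[0,0,0]},
  {"claw":100,"dp":[-0.0222,-0.0004,0],"angular":[0,0,0]},
  {"claw":100,"dp":[-0.0222,-0.0004,0],"angular":[0,0,0]},
  {"claw":100,"dp":[-0.0222,-0.0004,0],"angular":[0,0,0]},
  {"claw":100,"dp":[-0.0222,-0.0004,0],"angular":[0,0,0]},
  {"claw":100,"dp":[-0.0222,-0.0004,0],"angular":[0,0,0]},
])

```text
clock: 8.92
tcp_pos: [0.4502, -0.1154, 0.149]
orientation: [0.0, 0.812, 0.583, 0.0]
wrist_force: [0.2, 0.6, -0.3]
finger_gap: 0.052
```

Request:
play_rows([
  {"claw":100,"dp":[0,0,0],"angular":[0,0,-7]},
  {"claw":100,"dp":[0,0,0],"angular":[0,0,-7]},
  {"claw":100,"dp":[0,0,0],"angular":[0,0,-7]},
  {"claw":100,"dp":[0,0,0],"angular":[0,0,-7]},
  {"claw":100,"dp":[0,0,0],"angular":[0,0,-7]},
  {"claw":100,"dp":[0,0,0],"angular":[0,0,-7]},
  {"claw":100,"dp":[0,0,0],"angular":[0,0,-7]},
  {"claw":100,"dp":[0,0,0],"angular":[0,0,-7]},
])

```text
clock: 9.58
tcp_pos: [0.4507, -0.1145, 0.1489]
orientation: [0.0, 0.441, 0.898, 0.0]
wrist_force: [-1.0, -0.1, -1.1]
finger_gap: 0.0522
```

Request:
play_rows([
  {"claw":100,"dp":[0,0,0],"angular":[0,0,-7]},
  {"claw":100,"dp":[0,0,0],"angular":[0,0,-7]},
  {"claw":100,"dp":[0,0,0],"angular":[0,0,-2.2]},
  {"claw":100,"dp":[0,0,0.01],"angular":[0,0,0]},
  {"claw":100,"dp":[0,0,0.02],"angular":[0,0,0]},
  {"claw":100,"dp":[0,0,0.02],"angular":[0,0,0]},
  {"claw":100,"dp":[0,0,0.01],"angular":[0,0,0]},
  {"claw":100,"dp":[0,0,0],"angular":[0,0,0]},
])

```text
clock: 10.25
tcp_pos: [0.4483, -0.1137, 0.0862]
orientation: [-0.002, 0.313, 0.95, 0.0]
wrist_force: [0.4, 0.6, 0.2]
finger_gap: 0.0519
```

Run:
```python
from h import *
s=env.get_state();x=T_tool(s)[:3,0];print(np.degrees(np.arctan2(x[1],x[0])),s["tcp_pos"],s["finger_gap"])
im,d,c,W=shot("wrist");np.savez("w3.npz",im=im,d=d,W=W);P=cloud(d,c,W)
q=P[(P[...,2]>.018)&(P[...,2]<.026)&(np.hypot(P[...,0]-.448,P[...,1]+.114)<.024)][:,:2]
print(len(q),((q.min(0)+q.max(0))/2).round(4))
for an in range(100,200,5):
    n=np.array([-np.sin(np.radians(an)),np.cos(np.radians(an))]);t=q@n;lo,hi=np.percentile(t,[1,99]);print(an,round((hi-lo)*1e3,1),round((hi+lo)*500,1),end="; ")
# flange stand re-measure & spindle flat
a=np.array([.5065,.0535]);dx=P[...,:2]-a;r=np.hypot(dx[...,0],dx[...,1]);th=np.degrees(np.arctan2(dx[...,1],dx[...,0]))%360
m=(P[...,2]>.056)&(P[...,2]<.1)&(r<.012)&(d>0);print("\nspindle",[(t,int((m&(abs(th-t)<10)).sum()),round(float(np.median(r[m&(abs(th-t)<10)]))*1e3,1) if 0 else (np.round(np.median(r[m&(abs(th-t)<10)])*1e3,1) if (m&(abs(th-t)<10)).any() else 0)) for t in range(90,360,20)])
save(cv2.resize(im,(800,600),interpolation=cv2.INTER_CUBIC),"pics/w3.png")
```

```text
143.46891986700476 [ 0.44825717 -0.1137416   0.08623363] 0.05192128849237826
1064 [ 0.4478 -0.1144]
100 34.1 -420.9; 105 33.8 -402.7; 110 33.2 -381.4; 115 32.7 -357.4; 120 32.1 -330.5; 125 31.1 -301.0; 130 30.3 -269.4; 135 29.7 -235.7; 140 29.2 -200.3; 145 29.4 -163.4; 150 29.8 -125.1; 155 30.7 -85.8; 160 31.5 -45.9; 165 32.3 -5.7; 170 33.0 34.6; 175 33.3 74.5; 180 33.7 114.0; 185 34.1 152.6; 190 34.2 190.0; 195 34.4 226.1; 
spindle [(90, 0, 0), (110, 0, 0), (130, 0, 0), (150, 0, 0), (170, 0, 0), (190, 0, 0), (210, 0, 0), (230, 4, np.float64(7.6)), (250, 6, np.float64(8.5)), (270, 5, np.float64(8.5)), (290, 0, 0), (310, 0, 0), (330, 0, 0), (350, 0, 0)]
```

View pics/w3.png

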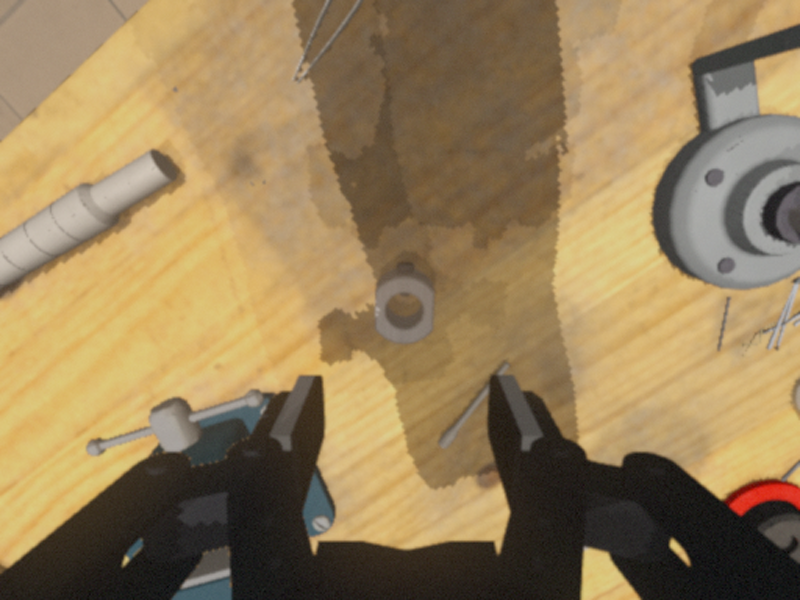

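The collar is at (405,300) with its screw at (405,268), pointing at the camera, so it lines up with the jaws. The punch (475,405) and the vise handle (250,398) are nearby, so I'll check the finger columns.

Run:
```python
from h import *
z=np.load("w3.npz");d,W=z["d"],z["W"];c=env.calibration("wrist");P=cloud(d,c,W)
T=T_tool(env.get_state());L=(P-T[:3,3])@T[:3,:3]
m=(d>0)&(P[...,2]>.004)&(P[...,2]<.09)&(abs(L[...,1])<.09)&(L[...,0]>-.07)&(L[...,0]<.03)
H,xe,ye=np.histogram2d(L[m][:,0]*1e3,L[m][:,1]*1e3,bins=[10,18],range=[[-70,30],[-90,90]])
print("cols y -90..90 step10; rows x -70..30");print(H.astype(int))
g=(d>0)&(L[...,2]<0)&(abs(L[...,1])<.06)&(abs(L[...,0])<.03)&(P[...,2]>.1)
print("finger max toolz",np.percentile(L[g][:,2],[50,98,100]) if g.any() else 0)
```

```text
cols y -90..90 step10; rows x -70..30
[[ 77   1   0   0   0   0   0   0   0   0   0   0  41   8   0   0   0   0]
 [340  19   0   0   0   0   0   0   0   0   0   0   0  46   0   0   0   0]
 [  4   0   0   0   0   0   0   0   0   0   0   0   0   1  14   0   0   0]
 [ 78 100  41   0   0   0   0   0   0   0   0   0   0   0  20   0   0   0]
 [  0  13   2   0   0   0   0   0   0   0   0   0   0   0   0   0   0   0]
 [  0   0   0   0   0   0   0  19  93  79  10   0   0   0   0   0   0   0]
 [  0   0   0   0   0   0   0  85 138 143  58   0   0   0   0   0   0   0]
 [  0   0   0   0   0   0   0  86  30  57  60   0   0   0   0   0   0   0]
 [  0   0   0   0   0   0   0  64 182 176  39   0   0   0   0   0   0   0]
 [  0   0   0   0   0   0   0   0  34  25   0   0   0   0   0   0   0   0]]
finger max toolz [-0.09770447 -0.04409658 -0.03172823]
```

Request:
play_rows([
  {"claw":100,"dp":[0,-0.0008,0.016],"angular":[0,0,0.8]},
  {"claw":100,"dp":[0,0,0.02],"angular":[0,0,0]},
  {"claw":100,"dp":[0,0,0.02],"angular":[0,0,0]},
  {"claw":100,"dp":[0,0,0.02],"angular":[0,0,0]},
  {"claw":100,"dp":[0,0,0.015],"angular":[0,0,0]},
  {"claw":100,"dp":[0,0,0.01],"angular":[0,0,0]},
  {"claw":100,"dp":[0,0,0.005],"angular":[0,0,0]},
  {"claw":100,"dp":[0,0,0],"angular":[0,0,0]},
])

```text
clock: 10.97
tcp_pos: [0.4498, -0.1154, -0.0172]
orientation: [-0.0, 0.32, 0.947, 0.0]
wrist_force: [0.1, -0.4, 0.2]
finger_gap: 0.0519
```

Request:
play_rows([
  {"claw":100,"dp":[0,0,0.003],"angular":[0,0,0]},
  {"claw":100,"dp":[0,0,0.003],"angular":[0,0,0]},
  {"claw":130,"dp":[0,0,0],"angular":[0,0,0]},
  {"claw":150,"dp":[0,0,0],"angular":[0,0,0]},
  {"claw":255,"dp":[0,0,0],"angular":[0,0,0]},
  {"claw":255,"dp":[0,0,0],"angular":[0,0,0]},
  {"claw":255,"dp":[0,0,0],"angular":[0,0,0]},
  {"claw":255,"dp":[0,0,0],"angular":[0,0,0]},
])

```text
clock: 11.63
tcp_pos: [0.4504, -0.1157, -0.0224]
orientation: [0.001, 0.32, 0.948, -0.0]
wrist_force: [-0.2, 0.6, 5.1]
finger_gap: 0.0288
```

Run:
```python
from h import *
s=env.get_state();x=T_tool(s)[:3,0];print(np.degrees(np.arctan2(x[1],x[0])),s["tcp_pos"],s["finger_gap"],s["wrist_force"],s["ft_torque"])
im,d,c,W=shot("wrist");np.savez("w4.npz",im=im,d=d,W=W)
save(cv2.resize(im,(800,600),interpolation=cv2.INTER_CUBIC),"pics/w4.png")
```

```text
142.71473346918233 [ 0.45035244 -0.1157073  -0.02238846] 0.028781946867817973 [-0.20506335  0.60851364  5.13900638] [ 0.04175335  0.12887128 -0.05051489]
```

View pics/w4.png

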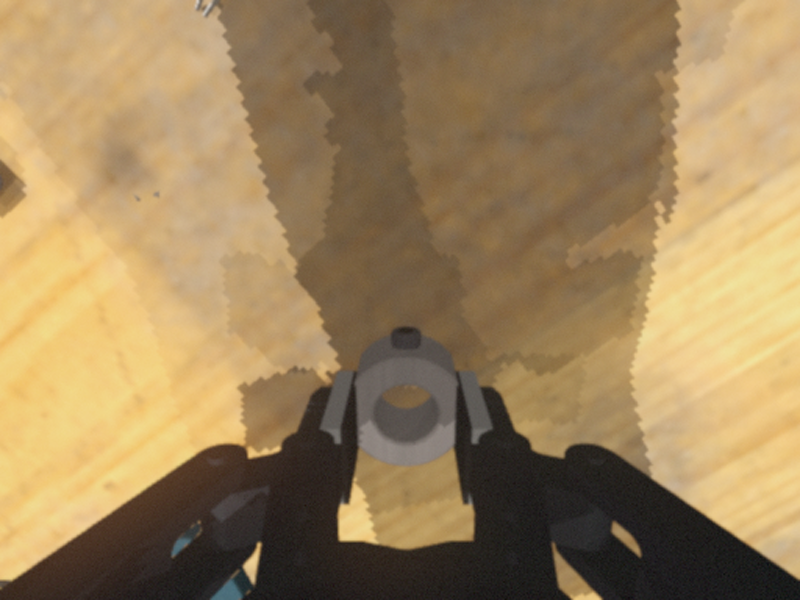

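Gap is 28.8 mm, which matches the 30 mm flats given the reading's roughly 1.2 mm offset. The screw is at (405,337) and the collar at (405,410), square between the pads. Now measuring where the collar sits in the tool frame.

Run:
```python
from h import *
z=np.load("w4.npz");d=z["d"];im=z["im"];c=env.calibration("wrist");L=cloud(d,c,np.array(c["hand_eye"]))*1e3
m=(d>0)&(abs(L[...,1])<14)&(abs(L[...,0])<25)&(L[...,2]>-60)&(L[...,2]<-30)
zz=L[m][:,2];h,e=np.histogram(zz,bins=np.arange(-60,-29,1));print(dict(zip(e.astype(int).tolist(),h.tolist())))
zt=e[h.argmax()]+.5
t=m&(abs(L[...,2]-zt)<2);p=L[t];print("top z",np.median(p[:,2]),"x ext",p[abs(p[:,1])<5][:,0].min(),p[abs(p[:,1])<5][:,0].max(),"y ext",p[:,1].min(),p[:,1].max())
# tilt fit
A=np.c_[p[:,:2],np.ones(len(p))];k=np.linalg.lstsq(A,p[:,2],rcond=None)[0];print("slopes deg",np.degrees(k[:2]))
```

```text
{-60: 0, -59: 0, -58: 0, -57: 0, -56: 0, -55: 0, -54: 0, -53: 0, -52: 0, -51: 0, -50: 0, -49: 0, -48: 7, -47: 386, -46: 1554, -45: 674, -44: 124, -43: 86, -42: 105, -41: 109, -40: 107, -39: 151, -38: 146, -37: 103, -36: 83, -35: 88, -34: 84, -33: 59, -32: 62, -31: 65}
top z -45.38159287353355 x ext -15.416098089366947 21.11180421997165 y ext -13.992203682761145 13.983507581530242
slopes deg [-7.27089897e-02  6.24576517e-05]
```

Request:
play_rows([
  {"claw":255,"dp":[0,0,0],"angular":[0,0,0]},
  {"claw":255,"dp":[0,0,-0.005],"angular":[0,0,0]},
  {"claw":255,"dp":[0,0,-0.02],"angular":[0,0,0]},
  {"claw":255,"dp":[0,0,-0.03],"angular":[0,0,0]},
  {"claw":255,"dp":[0,0,-0.03],"angular":[0,0,0]},
  {"claw":255,"dp":[0,0,-0.03],"angular":[0,0,0]},
  {"claw":255,"dp":[0,0,-0.02],"angular":[0,0,0]},
  {"claw":255,"dp":[0,0,0],"angular":[0,0,0]},
], force=50)

```text
clock: 12.35
tcp_pos: [0.4525, -0.1166, 0.1165]
orientation: [0.004, 0.32, 0.948, -0.0]
wrist_force: [0.9, 0.0, -0.1]
finger_gap: 0.0284
```

Request:
play_rows([
  {"claw":255,"dp":[0.0093,0.0277,0],"angular":[0,0,0]},
  {"claw":255,"dp":[0.0093,0.0277,0],"angular":[0,0,0]},
  {"claw":255,"dp":[0.0093,0.0277,0],"angular":[0,0,0]},
  {"claw":255,"dp":[0.0093,0.0277,0],"angular":[0,0,0]},
  {"claw":255,"dp":[0.0093,0.0277,0],"angular":[0,0,0]},
  {"claw":255,"dp":[0.0093,0.0277,0],"angular":[0,0,0]},
  {"claw":255,"dp":[0,0,0],"angular":[0,0,-5]},
  {"claw":255,"dp":[0,0,0],"angular":[0,0,-5]},
])

```text
clock: 13.02
tcp_pos: [0.5055, 0.0524, 0.1107]
orientation: [-0.001, 0.232, 0.973, -0.0]
wrist_force: [-1.0, -0.1, -1.1]
finger_gap: 0.0285
```

Request:
play_rows([
  {"claw":255,"dp":[0,0,0],"angular":[0,0,-5]},
  {"claw":255,"dp":[0,0,0],"angular":[0,0,-3.6]},
  {"claw":255,"dp":[0,0,0],"angular":[0,0,0]},
  {"claw":255,"dp":[0,0,0],"angular":[0,0,0]},
  {"claw":255,"dp":[0,0,0],"angular":[0,0,0]},
  {"claw":255,"dp":[0,0,0],"angular":[0,0,0]},
  {"claw":255,"dp":[0,0,0],"angular":[0,0,0]},
  {"claw":255,"dp":[0,0,0],"angular":[0,0,0]},
])

```text
clock: 13.68
tcp_pos: [0.5061, 0.0505, 0.1119]
orientation: [0.0, 0.163, 0.987, -0.0]
wrist_force: [-0.3, -0.2, -1.9]
finger_gap: 0.0288
```

```bash
cat > g.py <<'E'
from h import *
s=env.get_state();T=T_tool(s);x=T[:3,0];print("psi",np.degrees(np.arctan2(x[1],x[0])),"tilt",np.degrees(np.arccos(-T[2,2])),T[2,:2],s["tcp_pos"],s["finger_gap"],s["wrist_force"],s["ft_torque"])
c=env.calibration("wrist")
im,d,c,W=shot("wrist");np.savez("w5.npz",im=im,d=d,W=W);L=cloud(d,c,np.array(c["hand_eye"]))*1e3
m=(d>0)&(abs(L[...,1])<14.5)&(L[...,0]>-20)&(L[...,0]<23)&(abs(L[...,2]+45.5)<2);p=L[m]
q=p[abs(p[:,1])<5];print("collar top tool z",np.median(p[:,2]),"x",q[:,0].min(),q[:,0].max(),"y",p[:,1].min(),p[:,1].max())
A=np.c_[p[:,:2],np.ones(len(p))];print("slopes",np.degrees(np.linalg.lstsq(A,p[:,2],rcond=None)[0][:2]))
P=cloud(d,c,W);r=np.hypot(P[...,0]-.507,P[...,1]-.053)
for nm,lo,hi,r0,r1 in(("brk",.085,.095,.055,.085),("foot",.023,.029,0,.05)):
    k=(d>0)&(P[...,2]>lo)&(P[...,2]<hi)&(r>=r0)&(r<r1);v=P[k];
    if len(v): print(nm,len(v),v.mean(0).round(4),((v.min(0)+v.max(0))/2).round(4),np.ptp(v,0).round(3))
save(cv2.resize(im,(800,600),interpolation=cv2.INTER_CUBIC),"pics/w5.png")
E
python3 g.py
```

```text
psi 161.27658220626378 tilt 0.005055300968319759 [-5.45192946e-05 -6.93719730e-05] [0.50607457 0.05047791 0.11194448] 0.028765661420019115 [-0.2630463  -0.18391836 -1.88994485] [ 0.00689876 -0.0262833   0.00200856]
collar top tool z -45.32286475197908 x -15.259340670634474 20.939085442507103 y -14.359572444127009 14.493571984180367
slopes [0.06631871 0.04868642]
brk 565 [0.4409 0.0757 0.091 ] [0.441  0.0758 0.0912] [0.015 0.025 0.005]
foot 3152 [0.4978 0.0569 0.0269] [0.506  0.0536 0.026 ] [0.078 0.08  0.006]
```

View pics/w5.png

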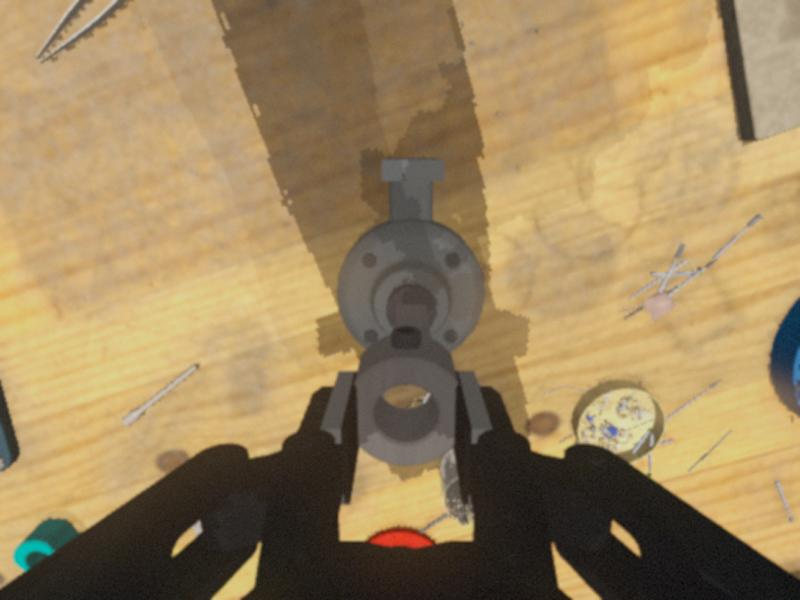

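The collar is level and square, with the bracket at (412,165) straight ahead. I'll correct the lateral offset and lower in stages while watching the forces.

Request:
play_rows([
  {"claw":255,"dp":[-0.0012,0.0015,0],"angular":[0,0,0]},
  {"claw":255,"dp":[-0.0013,0.0015,0],"angular":[0,0,0]},
  {"claw":255,"dp":[0,0,0.008],"angular":[0,0,0]},
  {"claw":255,"dp":[0,0,0.008],"angular":[0,0,0]},
  {"claw":255,"dp":[0,0,0.008],"angular":[0,0,0]},
  {"claw":255,"dp":[0,0,0.004],"angular":[0,0,0]},
  {"claw":255,"dp":[0,0,0],"angular":[0,0,0]},
  {"claw":255,"dp":[0,0,0],"angular":[0,0,0]},
])

```text
clock: 14.4
tcp_pos: [0.5089, 0.0526, 0.0833]
orientation: [-0.001, 0.162, 0.987, -0.0]
wrist_force: [1.5, -0.2, -1.1]
finger_gap: 0.0286
```

Request:
play_rows([
  {"claw":255,"dp":[0,0,0.003],"angular":[0,0,0]},
  {"claw":255,"dp":[0,0,0.003],"angular":[0,0,0]},
  {"claw":255,"dp":[0,0,0.003],"angular":[0,0,0]},
  {"claw":255,"dp":[0,0,0],"angular":[0,0,0]},
  {"claw":255,"dp":[0,0,0],"angular":[0,0,0]},
  {"claw":255,"dp":[0,0,0],"angular":[0,0,0]},
  {"claw":255,"dp":[0,0,0],"angular":[0,0,0]},
  {"claw":255,"dp":[0,0,0],"angular":[0,0,0]},
])

```text
clock: 15.07
tcp_pos: [0.5096, 0.0526, 0.0752]
orientation: [0.0, 0.162, 0.987, -0.0]
wrist_force: [-0.3, -0.0, -0.8]
finger_gap: 0.0286
```

```bash
python3 g.py
```

```text
psi 161.31344810952916 tilt 0.023796808848553685 [-4.14569277e-04  2.51699911e-05] [0.50956245 0.0525963  0.07515624] 0.02861067454169823 [-0.26723098 -0.01516436 -0.84455058] [-0.01380234 -0.01489396  0.00467545]
collar top tool z -45.31527604996445 x -15.09149409838917 20.856173378148593 y -14.492800707824207 14.49576305427444
slopes [-0.09010479  0.05364954]
brk 847 [0.4409 0.0758 0.0909] [0.4409 0.0757 0.0908] [0.015 0.025 0.005]
foot 3977 [0.4956 0.0572 0.0269] [0.5057 0.0535 0.026 ] [0.077 0.08  0.006]
```

Request:
play_rows([
  {"claw":255,"dp":[0,0,0.002],"angular":[0,0,0]},
  {"claw":255,"dp":[0,0,0.002],"angular":[0,0,0]},
  {"claw":255,"dp":[0,0,0.002],"angular":[0,0,0]},
  {"claw":255,"dp":[0,0,0.002],"angular":[0,0,0]},
  {"claw":255,"dp":[0,0,0.002],"angular":[0,0,0]},
  {"claw":255,"dp":[0,0,0.002],"angular":[0,0,0]},
  {"claw":255,"dp":[0,0,0],"angular":[0,0,0]},
  {"claw":255,"dp":[0,0,0],"angular":[0,0,0]},
])

```text
clock: 15.78
tcp_pos: [0.5093, 0.0526, 0.0628]
orientation: [-0.0, 0.162, 0.987, -0.0]
wrist_force: [0.0, -0.0, -1.5]
finger_gap: 0.0287
```

```bash
cat > b.py <<'E'
from h import *
s=env.get_state();print(s["tcp_pos"],s["wrist_force"],s["ft_torque"],s["finger_gap"])
im,d,c,W=shot("wrist");P=cloud(d,c,W);T=T_tool(s);L=((P-T[:3,3])@T[:3,:3])*1e3
m=(d>0)&(P[...,2]>.104)&(P[...,2]<.125)&(np.hypot(L[...,0]-2.9,L[...,1])<8.5)&(abs(P[...,2]-.11)<.0025)
p=L[m];print("tip in tool",len(p),p.mean(0),(p.min(0)+p.max(0))/2,np.ptp(p,0))
save(cv2.resize(im[200:330,190:330],(700,650)),"pics/b.png")
E
python3 b.py
```

```text
[0.50925532 0.05262275 0.06278951] [ 0.03288288 -0.03318021 -1.45017609] [-0.01853568  0.02568355 -0.00622993] 0.02866027076676602
tip in tool 387 [  2.42020524  -0.0673519  -47.46502599] [  1.37017745  -0.29219476 -47.05307292] [ 8.4923242  11.93910814  4.65495641]
```

No contact force, and the tip is centred in the bore to within about 0.5 mm. The dog is already below the taper, alongside the flat. Lowering to screw height.

Request:
play_rows([
  {"claw":255,"dp":[0,0,0.003],"angular":[0,0,0]},
  {"claw":255,"dp":[0,0,0.003],"angular":[0,0,0]},
  {"claw":255,"dp":[0,0,0.003],"angular":[0,0,0]},
  {"claw":255,"dp":[0,0,0.003],"angular":[0,0,0]},
  {"claw":255,"dp":[0,0,0.003],"angular":[0,0,0]},
  {"claw":255,"dp":[0,0,0.003],"angular":[0,0,0]},
  {"claw":255,"dp":[0,0,0.002],"angular":[0,0,0]},
  {"claw":255,"dp":[0,0,0],"angular":[0,0,0]},
])

```text
clock: 16.5
tcp_pos: [0.509, 0.0526, 0.0424]
orientation: [-0.0, 0.162, 0.987, -0.0]
wrist_force: [-0.1, 0.9, -0.7]
finger_gap: 0.0285
```

Request:
play_rows([
  {"claw":255,"dp":[0,0,0],"angular":[0,0,0]},
  {"claw":255,"dp":[0,0,0],"angular":[0,0,0]},
  {"claw":255,"dp":[0,0,0],"angular":[0,0,0]},
  {"claw":255,"dp":[0,0,0],"angular":[0,0,0]},
  {"claw":255,"dp":[0,0,0],"angular":[0,0,0]},
  {"claw":255,"dp":[0,0,0],"angular":[0,0,0]},
  {"claw":255,"dp":[0,0,0],"angular":[0,0,0]},
  {"claw":255,"dp":[0,0,0],"angular":[0,0,0]},
])

```text
clock: 17.17
tcp_pos: [0.5094, 0.0526, 0.043]
orientation: [0.0, 0.162, 0.987, -0.0]
wrist_force: [0.5, 0.2, -0.8]
finger_gap: 0.0288
```

```bash
python3 g.py
python3 - <<'E'
from h import *
im,d,c,W=shot("scene")
def pr(p): v=np.linalg.inv(W)@np.r_[p,1];return v[0]/v[2]*c["fx"]+c["cx"],v[1]/v[2]*c["fy"]+c["cy"]
u,v=map(int,pr([.49,.06,.076]));save(cv2.resize(im[v-40:v+40,u-48:u+48],(720,600),interpolation=cv2.INTER_CUBIC),"pics/s5.png")
print(u-48,v-40,[np.round((np.array(pr(p))-[u-48,v-40])*7.5) for p in([.4852,.0604,.076],[.4405,.0756,.076],[.507,.0531,.087],[.507,.0531,.065],[.507,.0531,.05])])
E
```

```text
psi 161.31202227783658 tilt 0.008070678661099714 [-1.05414823e-04 -9.34303553e-05] [0.50941796 0.05258391 0.04300798] 0.028780792980604767 [ 0.48306591  0.24613885 -0.79769218] [ 0.01261085  0.01255261 -0.00868031]
collar top tool z -45.3523882725962 x 5.480798717194632 20.87705183393277 y -14.348897296394362 14.482992212952668
slopes [ 0.25576716 -0.03582524]
brk 1358 [0.441  0.0757 0.091 ] [0.441  0.0756 0.0909] [0.015 0.025 0.004]
foot 4792 [0.4926 0.058  0.0269] [0.5027 0.0533 0.026 ] [0.072 0.08  0.006]
205 174 [array([379., 310.]), array([480., 384.]), array([332., 245.]), array([333., 307.]), array([334., 348.])]
```

View pics/s5.png

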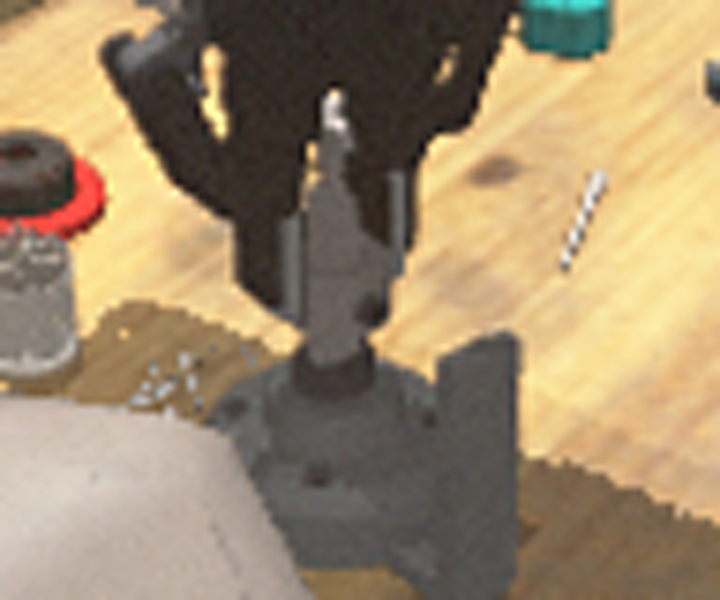

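The screw is at (372,308), against (379,310) predicted for 76 mm. The collar hangs clear of the shoulder. I'll trim it down 0.4 mm, let it settle and hand in.

Request:
play_rows([
  {"claw":255,"dp":[0,0,0.0004],"angular":[0,0,0]},
  {"claw":255,"dp":[0,0,0],"angular":[0,0,0]},
  {"claw":255,"dp":[0,0,0],"angular":[0,0,0]},
  {"claw":255,"dp":[0,0,0],"angular":[0,0,0]},
  {"claw":255,"dp":[0,0,0],"angular":[0,0,0]},
  {"claw":255,"dp":[0,0,0],"angular":[0,0,0]},
  {"claw":255,"dp":[0,0,0],"angular":[0,0,0]},
  {"claw":255,"dp":[0,0,0],"angular":[0,0,0]},
])

```text
clock: 17.93
tcp_pos: [0.5094, 0.0526, 0.0426]
orientation: [0.0, 0.162, 0.987, -0.0]
wrist_force: [-0.0, 0.8, 0.2]
finger_gap: 0.0285
```

```bash
python3 -c "
from h import *
s=env.get_state();print(s['tcp_pos'],s['wrist_force'],s['finger_gap']);print(env.hand_in())"
```

```text
[0.50941524 0.05261331 0.04258452] [-0.03684087  0.77683506  0.15000411] 0.028454804221938506
the job is handed in; nothing more can be done
None
```

I turned the spindle about 58° with the fingers so its flat faces the bracket. I then slid the set-screw collar down over it and handed the job in at about 18 s, still holding the collar.

**Last checks**
- **Flat:** the jaw gap read 10.8–11.3 mm on the 12 mm grip while turning, so the pads were on the flat. The jaws finished in line with the bracket at 161.3°. I did not look at the flat again after letting go. The collar's dog passed down it without any contact force.
- **Collar:** the jaws held 161.3° and were level to within 0.01°. The screw height works out at about 76 mm. There was no contact force (under 1 N), and the collar hung clear of the shoulder.
- **Other objects:** I did not touch the spacer, pot, dish, punch or the turquoise look-alike.

**What disagreed**
- **Fingertip position:** the cameras put the closed fingertips about 30 mm behind the reported TCP, not 8 mm ahead of it. My first close only touched the spindle's tip, so I opened, went 35 mm lower and gripped again. Later heights are worked out from that.
- **Gap reading:** it runs about 1.2 mm low.
- **Wrist-camera heights:** they read about 1 mm high, and I corrected for that.

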